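# Put the files back in the clip rack

### The job

The fitting of the mould is done: put the three files away in the clip rack, each one pressed by its handle down into the two spring clips of the holder of its own colour until it snaps fully home. Leave the screwdriver, the marking brush and the jar of paste where they are, and do not touch the mould, whose marking is still wet.

Things in the scene. Friction and masses are not known exactly. Their poses are not given: they have to be found in the camera images.
- handle_red (a point): the red file (loose, about 60 g): straight eight-sided red plastic handle, 18 mm across flats, 104 mm long, then a brass collar and a steel blade (flat, 10 mm wide and 4 mm thick) ending 136 mm from this point. Point: centre of the handle, half-way up (9 mm above the bench); x along the file to the blade tip, z up. Grip across the flats here
- handle_yellow (a point): the yellow file (loose, about 60 g): straight eight-sided yellow plastic handle, 18 mm across flats, 104 mm long, then a brass collar and a steel blade (round, 7 mm thick) ending 136 mm from this point. Point: centre of the handle, half-way up (9 mm above the bench); x along the file to the blade tip, z up. Grip across the flats here
- handle_blue (a point): the blue file (loose, about 60 g): straight eight-sided blue plastic handle, 18 mm across flats, 104 mm long, then a brass collar and a steel blade (square, 6.5 mm) ending 136 mm from this point. Point: centre of the handle, half-way up (9 mm above the bench); x along the file to the blade tip, z up. Grip across the flats here
- seat_red (a point): the rack's red holder (fixed): two upward-open spring clips 35 mm either side of this point along x, 56 mm free between them for fingers. Point: centre of a handle fully home, 37 mm above the bench; x along the handle, y along the rail, z up. A level handle pushed down (about 10 N) snaps in, either end forward. Holders sit 90 mm apart, parallel, on an aluminium rail 250 x 90 x 8 mm
- seat_yellow (a point): the rack's yellow holder (fixed): two upward-open spring clips 35 mm either side of this point along x, 56 mm free between them for fingers. Point: centre of a handle fully home, 37 mm above the bench; x along the handle, y along the rail, z up. A level handle pushed down (about 10 N) snaps in, either end forward. Mouths of the clips: 26 mm wide at the top (22 mm above the point), 12 mm at 10 mm above it
- seat_blue (a point): the rack's blue holder (fixed): two upward-open spring clips 35 mm either side of this point along x, 56 mm free between them for fingers. Point: centre of a handle fully home, 37 mm above the bench; x along the handle, y along the rail, z up. A level handle pushed down (about 10 N) snaps in, either end forward. The base between the clips is 34 mm wide, its top 25 mm below the point, the rail's top 29 mm below
- screwdriver: a screwdriver (loose, not a file): pale wooden eight-sided handle 24 mm across and 90 mm long with a brass collar, thin round steel shaft to 136 mm from the origin; origin under the middle of its handle, x towards the tip. To be left alone
- brush: the marking brush (loose): thin dark wooden handle, metal ferrule and red tip, 166 mm long, 8 mm thick, lying on top of the mould; origin under it, 80 mm from the handle's end, x towards its tip. To be left alone
- jar: the jar of red marking paste (loose, 0.3 kg): 68 mm across, 110 mm tall, white cap; origin at the centre of its underside. To be left alone
- mould: the mould half (fixed, heavy): a red steel plate 150 x 200 mm with two long cavities, on a bare plate 170 (x) by 220 (y) mm; its top, wet with marking paste, is 42 mm above the bench; origin at the centre of its underside. Not to be touched
Things that resemble listed ones, but are neither listed nor needed, are in the scene too. Of the things that look like the part that bears handle_yellow, take the one that is farthest to the robot's right at the start. Several things look just like the part that bears handle_blue: the one meant starts nearest to the robot's base.

How it is judged:
By the outcome, as a careful person would: the job done as asked, in the order asked, and still so for the second after the job is handed in, with the robot touching nothing.
It also fails if it takes over 80 s, if anything falls off the work surface, if the arm or the gripper's body presses on something with over 40 N, if the wrist force passes 120 N, or if a joint passes its speed limit or range.

### The arm

A 7-joint arm with a two-finger parallel gripper is mounted at the origin on the work surface. World frame = base frame: x ahead of the robot, y to its left, z up, the work surface at z = 0. Lengths are in mm, angles in rad, forces in N, time in s.
With the tool pointing down it reaches from about 425 to 950 mm from the base axis. Payload 4.7 kg.
Tool frame: the origin (TCP) lies between the finger pads; the fingertips stand 25 mm ahead of it and the grasp point (between the pads) lies 6 mm ahead of it (arm.nose_length is the distance from the TCP to the fingertips, in mm); z points along the fingers, y is the line along which they close (so a half turn about z gives the same grasp; the last joint's range is limited). The gripper opens to 87 mm and grips with 3 to 60 N. Pads are 19 mm wide; open, the fingers measure 117 mm over their backs; the gripper's body (75 mm by 190 mm) begins 51 mm behind the grasp point.
Start: joints at [-1.184, 0.469, -0.049, 1.532, 0.024, 1.141, -0.082], TCP at [272.61, 617.52, 247.573] pointing down, gripper open.
Joint ranges: [-2.59, 2.59], [-0.33, 1.99], [-1.39, 1.29], [0.1, 2.45], [-1.04, 4.18], [0.21, 1.99], [-2.66, 2.66]. Speed limits (rad/s): [2.57, 2.57, 3.14, 3.14, 3.14, 3.14, 3.14].

### API

Orientations are given as a rotation vector (axis times angle).
In Python, from station import arm, vision gives the robot as it stands.
- The arm moves only by the tool arm_command, never from a script. Its argument "deltas" is a list of rows, each a list of 6 numbers: the shift along the tool's x, y, z as a fraction of full scale, then the turn, a rotation vector about the tool's x, y, z as a fraction of full scale. In form: [[tx, ty, tz, rx, ry, rz], ...]. A call has 1 to 12 rows; each row is the pose to reach, as a shift and turn from the pose commanded when the call began, along the tool's axes at that moment, turning the shorter way round; what a row does not reach only later rows make up. Full scale, the value 1, is 400 mm for a shift and 2 pi rad for a turn. A row lasts 1/10 s, in which the tool goes at most 50 mm and 8.59 degrees, less where a joint would pass 70% of its speed; a pose out of reach is approached as far as the arm can. A call with a number of a shift or a turn outside -1 to 1 is refused whole. A call with a gripper value outside its range is refused whole. "grip" is the opening, from -1 (shut) to 1 (fully open), so that 0 is half open, set as the call begins (left out, the last holds). The fingers move at their own pace and stop on an object; "grip_force" is the grip in N (left out, the last holds). Time passes only in rows, so rows that repeat a pose let the fingers close. It gives the time, the measured TCP pose, the force, the opening and the grip force at its end, in the units of the state.
- arm.read_state(): the state, without advancing time (a new reading comes with each control period).
- vision.snapshot(name): name is "side" or "top"; returns a dict with "frame" (420x560x3 uint8, blue, green, red), "depth" (420x560 float32, mm along the optical axis (not along the pixel's ray), 0 where there is no reading), "K" (3x3 intrinsics, pixels), "k1" (the pictures are not rectified: a ray, as slopes to the right and down, at radius r is drawn at 1 + k1 r^2 times it, then the intrinsics apply), "rvec" (rotation vector, rad) and "tvec" (3), from world to camera coordinates, as OpenCV has them. Camera axes: x right, y down, z forward; pixel columns grow to the right and rows downward; lengths in mm; the calibration is good to about 2 mm. A picture is of the moment at which its call begins.
- arm.hand_in(): hands the job in; it is judged then, once.
Trained networks look in the newest picture that a camera, given by its name, has taken for a name from the list of things; names that differ only in an ending like _2 or _b are one class to them, and where a whole thing is asked for, a point or a joint stands for the part that bears it (a point fixed in the world has none). Each returns a list of dicts, best first, with "conf" (0 to 1); they miss things now and then, are a little off and sometimes report something else, mostly with a low value. They report only what shows in the picture. A call takes as long as a camera call. They do not tell look-alikes from the thing itself.
- vision.spot_in(camera, target): "point" ([x, y, z] in mm, in world coordinates, good to about 4 mm: the middle of the surface that is visible of it).
- vision.trace(camera, target): "mask" (420x560 bool, what is visible of it).
- vision.spot_point(camera, target): "point" ([x, y, z] in mm, in world coordinates, good to about 4 mm: a listed point, or the origin of a listed thing).
The state is a dict: "t": time; "joint_pos": joint angles; "dq": joint speeds; "tau": joint torques, N m; "tool_pos": TCP position; "tool_rot": TCP orientation; "wrist_force": force on the tool from outside, world axes, zero at the start; "moment": the same for the moment, N m; "width": finger opening in mm; "grasp_force": force on a finger pad.
Only numpy, scipy, OpenCV 4.12 (cv2) and the standard library are available. Lean on these libraries where they do the work, as an engineer would, in place of code of your own. Each camera call takes 0.05 s, during which the arm holds its last target. There are 200 camera calls.

## Working session

There is one attempt and no reset: what is moved stays moved. The work goes in short steps, Python scripts to look and compute and a tool call to move; the robot and the scene stay as the last step left them, time stands still between calls to the robot, and variables do not carry over. Pictures are saved under pics/ and viewed, at most 14 in all, crops included, and the job is handed in when it is done.

Besides the shell and the picture viewer there is one more tool, called as name(argument=value, ...) on one line, values as JSON. arm_command: Moves the arm, as the interface text tells. Its arguments: {"type":"object","properties":{"deltas":{"type":"array","items":{"type":"array","items":{"type":"number"}}},"grip":{"type":"number"},"grip_force":{"type":"number"}},"required":["deltas"]}

```bash
mkdir -p pics; ls
python3 - <<'E'
from station import arm, vision
import cv2,numpy as np
for c in("top","side"):
    s=vision.snapshot(c); cv2.imwrite(f"pics/{c}0.png",s["frame"]); np.savez(f"{c}0.npz",**s)
    print(c,s["K"].tolist(),s["k1"],s["rvec"],s["tvec"])
    for n in["handle_red","handle_yellow","handle_blue","seat_red","seat_yellow","seat_blue","screwdriver","brush","jar","mould"]:
        print(n,[(np.round(d["point"]).astype(int).tolist(),round(d["conf"],2)) for d in vision.spot_point(c,n)])
print(arm.read_state())
E
```

```text
pics
top [[470.9233102047632, 0.0, 277.5178464642885], [0.0, 470.9233102047632, 205.08712924666884], [0.0, 0.0, 1.0]] -0.16799805288635858 [ 2.20018412 -2.17111437  0.07381946] [ -26.77633664  582.37781257 1263.02288466]
handle_red [([467, 125, 9], 0.61)]
handle_yellow [([370, 270, 8], 0.73), ([458, -133, 9], 0.61)]
handle_blue [([460, 42, 3], 0.88), ([718, -95, 10], 0.83)]
seat_red [([539, 334, 40], 0.83)]
seat_yellow [([543, 241, 38], 0.85)]
seat_blue [([533, 425, 38], 0.85)]
screwdriver [([452, -54, 1], 0.83)]
brush [([470, -330, 42], 0.62), ([537, 335, 41], 0.25)]
jar [([793, 129, 3], 0.94)]
mould [([524, -338, -1], 0.83)]
side [[442.2022223388262, 0.0, 282.1488700452856], [0.0, 442.2022223388262, 212.2273624899205], [0.0, 0.0, 1.0]] -0.07301909898626811 [ 2.42990931 -0.17522162  0.08856938] [-567.96958391   93.23711072 1062.63462461]
handle_red [([469, 132, 10], 0.96)]
handle_yellow [([461, -135, 8], 0.74), ([365, 271, 14], 0.64)]
handle_blue [([719, -92, 7], 0.8), ([769, -240, 10], 0.73), ([457, 42, 5], 0.67)]
seat_red [([537, 333, 37], 0.58)]
seat_yellow [([540, 246, 39], 0.85
[... 152 characters left out ...]
, -1], 0.93)]
{'t': 1.1, 'joint_pos': array([-1.18387955,  0.46860536, -0.04856225,  1.53250652,  0.02408097,
        1.14103641, -0.08227381]), 'dq': array([-0.00021967, -0.00028043, -0.00169091, -0.00096047,  0.00068376,
       -0.00095177,  0.00101597]), 'tau': array([-2.54498980e-05, -5.07854140e+01, -8.06223555e-02, -2.36460561e+01,
       -6.12488994e-02,  3.11974750e-02,  4.16856676e-05]), 'tool_pos': array([272.63446499, 617.49447321, 247.56634232]), 'tool_rot': array([-6.48469847e-01, -3.07390595e+00, -5.31506033e-05]), 'wrist_force': array([ 0.36378562,  0.5353186 , -0.6026702 ]), 'moment': array([0.00259038, 0.03872648, 0.01140187]), 'grasp_force': 0.0, 'width': 87.16282620798381}
```

View pics/top0.png

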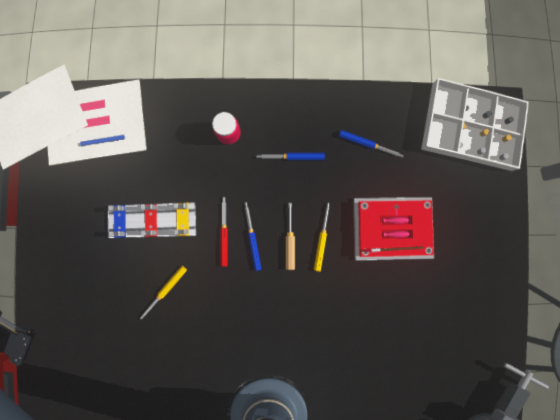

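View pics/side0.png

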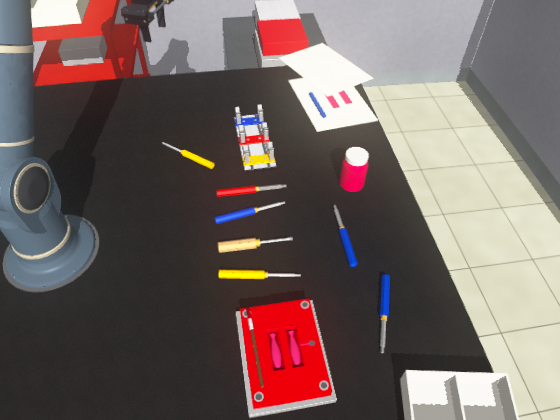

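Top view: the files lie between the rack (150,220) and the mould (395,228). They are red at (224,245), blue at (255,250) and yellow at (321,250). The decoys are the yellow file at (170,285) and the blue ones farther off. My targets are yellow at y≈-134 and blue at y≈42. Next I'll measure the axes.

```bash
cat > h.py <<'E'
import numpy as np,cv2
def cloud(s):
    h,w=s["depth"].shape; K=s["K"]; k1=float(s["k1"])
    v,u=np.mgrid[0:h,0:w].astype(float)
    p=np.stack([u,v],-1).reshape(-1,1,2)
    n=cv2.undistortPoints(p,K,np.array([k1,0,0,0,0.]),None,None,None).reshape(h,w,2) if 0 else cv2.undistortPoints(p,K,np.array([k1,0,0,0,0.])).reshape(h,w,2)
    d=s["depth"].astype(float)
    c=np.dstack([n[...,0]*d,n[...,1]*d,d])
    R=cv2.Rodrigues(s["rvec"])[0]
    P=(c-np.ravel(s["tvec"]))@R
    P[d==0]=np.nan
    return P
HS={"red":[(0,6),(174,180)],"yellow":[(20,35)],"blue":[(105,130)]}
def cmask(f,c):
    q=cv2.cvtColor(f,cv2.COLOR_BGR2HSV); H=q[...,0]
    m=np.zeros(H.shape,bool)
    for a,b in HS[c]: m|=(H>=a)&(H<=b)
    return m&(q[...,1]>150)&(q[...,2]>60)
def line(X):
    m=X.mean(0); e=np.linalg.svd(X-m,full_matrices=False)[2][0]
    if e[0]<0:e=-e
    t=(X-m)@e; s=(X-m)@np.array([-e[1],e[0]])
    return m+e*(np.percentile(t,1)+np.percentile(t,99))/2, np.arctan2(e[1],e[0]), np.ptp(t),np.ptp(s)
E
python3 - <<'E'
import numpy as np,cv2
from h import *
app={"red":(467,128),"yellow":(459,-134),"blue":(459,42)}
seat={"red":(538,334),"yellow":(542,243),"blue":(531,424)}
for c in("top","side"):
    s=dict(np.load(f"{c}0.npz")); P=cloud(s); 
    for k in app:
        m=cmask(s["frame"],k)&(np.hypot(P[...,0]-app[k][0],P[...,1]-app[k][1])<70)&(P[...,2]>3)
        Q=P[m]; zt=np.percentile(Q[:,2],95)
        for T in(Q,Q[Q[:,2]>zt-5]):
            p,a,L,W=line(T[:,:2]); print(c,k,len(T),p.round(1),round(a,3),L.round(),W.round(),"z",zt.round(1))
        m=cmask(s["frame"],k)&(np.hypot(P[...,0]-seat[k][0],P[...,1]-seat[k][1])<45)
        Q=P[m];print("  seat",len(Q),Q.mean(0).round(1),Q.min(0).round(),Q.max(0).round(), cv2.minAreaRect(Q[:,:2].astype(np.float32)))
    m=(P[...,2]>3)&(P[...,2]<18)&(abs(P[...,0]-538)<75)&(abs(P[...,1]-334)<150)
    print("rail",cv2.minAreaRect(P[m][:,:2].astype(np.float32)),np.median(P[m][:,2]))
    m=(P[...,2]>40)&(P[...,2]<75)&(abs(P[...,0]-538)<75)&(abs(P[...,1]-334)<150)
    print("clip tops",P[m].mean(0),m.sum())
f=dict(np.load("top0.npz"))["frame"][190:285,95:345]; cv2.imwrite("pics/c1.png",cv2.resize(f,None,fx=3.2,fy=3.2,interpolation=2))
E
```

```text
top red 268 [467.7 127.9] 0.019 104.0 19.0 z 21.7
top red 122 [467.9 127.4] 0.014 101.0 17.0 z 21.7
  seat 211 [538.  333.4  12.2] [509. 316.   3.] [565. 349.  27.] ((536.7962036132812, 333.4125061035156), (55.215267181396484, 32.637351989746094), 2.045208692550659)
top yellow 275 [ 461.  -136.8] -0.164 111.0 21.0 z 21.6
top yellow 141 [ 459.9 -136.6] -0.166 107.0 18.0 z 21.6
  seat 232 [540.3 243.   12.3] [497. 225.  -3.] [569. 262.  30.] ((533.0586547851562, 243.20323181152344), (71.54268646240234, 34.444705963134766), 2.243873119354248)
top blue 240 [456.4  42.4] 0.202 103.0 18.0 z 21.3
top blue 124 [456.6  43.1] 0.204 101.0 16.0 z 21.3
  seat 209 [532.7 422.7  11.8] [488. 404.   4.] [561. 439.  19.] ((524.9815063476562, 422.30401611328125), (72.9444351196289, 33.826690673828125), 4.213488578796387)
rail ((538.046142578125, 334.1474609375), (299.2176208496094, 149.46470642089844), 89.96607971191406) 8.556187580588436
clip tops [538.57785207 333.86449742  52.73265669] 226
side red 258 [468.2 123.1] 0.018 103.0 21.0 z 18.8
side red 152 [467.9 125. ] 0.01 103.0 17.0 z 18.8
  seat 167
[... 182 characters left out ...]
0.] -0.163 111.0 20.0 z 18.2
side yellow 258 [ 461.2 -138.2] -0.165 109.0 18.0 z 18.2
  seat 190 [541.2 241.4  11.7] [497. 223.  -2.] [586. 268.  35.] ((541.0711669921875, 242.43994140625), (87.09005737304688, 41.71673583984375), 8.51870346069336)
side blue 280 [457.7  39.2] 0.205 103.0 20.0 z 19.1
side blue 158 [457.7  41.2] 0.205 103.0 18.0 z 19.1
  seat 126 [532.2 419.9  11.8] [489. 404.   8.] [569. 440.  16.] ((529.2804565429688, 421.0462341308594), (78.66739654541016, 35.55181121826172), 3.2971444129943848)
rail ((536.2772216796875, 331.46295166015625), (145.3702392578125, 285.20330810546875), 0.005739962216466665) 8.777803731950113
clip tops [539.35896444 328.69043974  50.63669881] 275
```

View pics/c1.png

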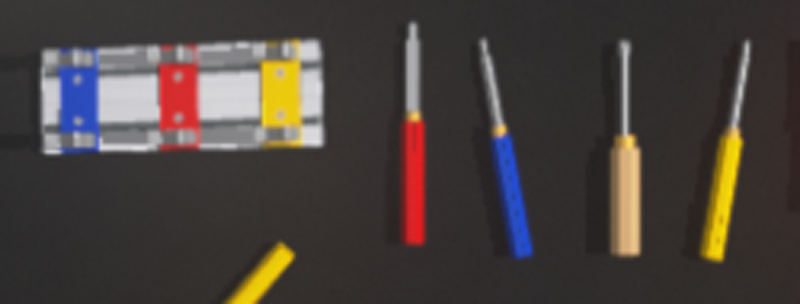

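```bash
cat >> h.py <<'E'
from scipy.spatial.transform import Rotation as Ro
def go(x,y,z,a,arm=None):
    if arm is None: from station import arm
    s=arm.read_state(); R=Ro.from_rotvec(s["tool_rot"])
    th=a+np.pi; X=np.array([np.cos(th),np.sin(th),0]); Z=np.array([0,0,-1.]); 
    T=Ro.from_matrix(np.stack([X,np.cross(Z,X),Z],1))
    d=R.inv().apply(np.array([x,y,z])-s["tool_pos"])/400; r=(R.inv()*T).as_rotvec()/(2*np.pi)
    print("delta",np.round(d,4).tolist(),np.round(r,4).tolist(),"t",round(s["t"],2),"pos",s["tool_pos"].round(1),"F",s["wrist_force"].round(1),"w",round(s["width"],1),"g",round(s["grasp_force"],1))
E
python3 -c "
from h import *
go(468,126.5,90,.015)"
```

```text
delta [-0.9426, -0.9256, 0.3939] [0.0, -0.0, -0.0686] t 1.1 pos [272.6 617.5 247.6] F [ 0.4  0.5 -0.6] w 87.2 g 0.0
```

arm_command(deltas=[[-0.9426,-0.9256,0.3939,0,0,-0.0686],[-0.9426,-0.9256,0.3939,0,0,-0.0686],[-0.9426,-0.9256,0.3939,0,0,-0.0686],[-0.9426,-0.9256,0.3939,0,0,-0.0686],[-0.9426,-0.9256,0.3939,0,0,-0.0686],[-0.9426,-0.9256,0.3939,0,0,-0.0686],[-0.9426,-0.9256,0.3939,0,0,-0.0686],[-0.9426,-0.9256,0.3939,0,0,-0.0686],[-0.9426,-0.9256,0.3939,0,0,-0.0686],[-0.9426,-0.9256,0.3939,0,0,-0.0686],[-0.9426,-0.9256,0.3939,0,0,-0.0686],[-0.9426,-0.9256,0.3939,0,0,-0.0686]], grip=-0.1)

```text
t: 2.3
tool_pos: [469.2, 119.0, 88.7]
tool_rot: [0.006, -3.14, 0.006]
wrist_force: [-0.5, 0.5, 0.7]
width: 39.4
grasp_force: 0.0
```

```bash
python3 -c "
from h import *
go(468,126.5,90,.015)"
```

```text
delta [0.0029, 0.0186, -0.0034] [-0.0006, -0.0003, -0.0018] t 2.3 pos [469.2 119.   88.7] F [-0.5  0.5  0.7] w 39.4 g 0.0
```

arm_command(deltas=[[0,0,0,0,0,0],[0,0,0,0,0,0],[0,0,0.08,0,0,0],[0,0,0.15,0,0,0],[0,0,0.15,0,0,0],[0,0,0.15,0,0,0]])

```text
t: 2.9
tool_pos: [467.8, 128.1, 30.4]
tool_rot: [0.028, -3.141, -0.001]
wrist_force: [0.3, 0.0, -0.5]
width: 39.0
grasp_force: 0.0
```

Run:
```python
from h import *
from station import vision
go(468,126.5,27,.015)
f=vision.snapshot("top")["frame"][190:285,165:295]; g=vision.snapshot("side")["frame"][140:240,170:310]
cv2.imwrite("pics/c2.png",np.vstack([cv2.resize(f,(560,380)),cv2.resize(g,(560,400))])[:,:][:780]) if 0 else cv2.imwrite("pics/c2.png",np.hstack([cv2.resize(f,(400,300)),cv2.resize(g,(400,300))]))
```

```text
delta [-0.0005, -0.0041, 0.0085] [0.0001, -0.0, 0.0005] t 2.9 pos [467.8 128.1  30.4] F [ 0.3  0.  -0.5] w 39.0 g 0.0
```

View pics/c2.png

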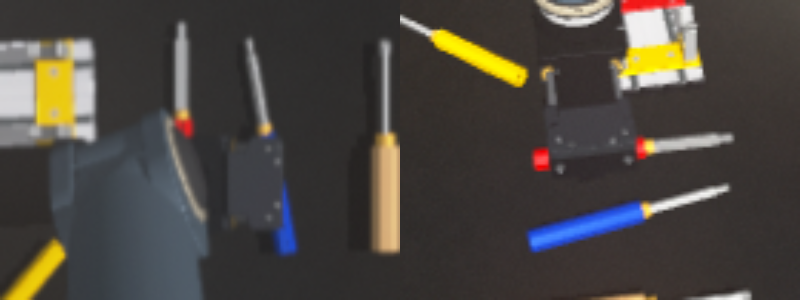

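The gripper straddles the red handle with its ends showing either side. Next I'll close and lift.

arm_command(deltas=[[0,0,0.0075,0,0,0],[0,0,0.0075,0,0,0]])

```text
t: 3.2
tool_pos: [468.4, 126.8, 27.7]
tool_rot: [-0.024, 3.14, 0.001]
wrist_force: [0.2, -0.5, -0.8]
width: 39.0
grasp_force: 0.0
```

arm_command(deltas=[[0,0,0,0,0,0],[0,0,0,0,0,0],[0,0,0,0,0,0],[0,0,0,0,0,0],[0,0,0,0,0,0],[0,0,0,0,0,0]], grip=-1, grip_force=40)

```text
t: 3.8
tool_pos: [468.1, 126.6, 27.1]
tool_rot: [-0.024, 3.141, 0.0]
wrist_force: [-0.4, -0.5, 1.6]
width: 17.4
grasp_force: 39.9
```

arm_command(deltas=[[0,0,-0.06,0,0,0],[0,0,-0.12,0,0,0],[0,0,-0.22,0,0,0],[0,0,-0.25,0,0,0],[0,0,-0.25,0,0,0]])

```text
t: 4.3
tool_pos: [469.1, 126.9, 128.6]
tool_rot: [-0.024, 3.137, 0.002]
wrist_force: [0.1, -0.3, -1.2]
width: 17.3
grasp_force: 39.9
```

```bash
python3 -c "
from h import *
go(537,332.5,127,.043)"
```

```text
delta [-0.1775, 0.5113, 0.0055] [0.0002, 0.0006, -0.0044] t 4.3 pos [469.1 126.9 128.6] F [ 0.1 -0.3 -1.2] w 17.3 g 39.9
```

arm_command(deltas=[[-0.045,0.125,0,0,0,-0.0045],[-0.09,0.25,0,0,0,-0.0045],[-0.135,0.375,0,0,0,-0.0045],[-0.18,0.47,0,0,0,-0.0045],[-0.18,0.5125,0,0,0,-0.0045],[-0.18,0.5125,0,0,0,-0.0045],[-0.18,0.5125,0,0,0,-0.0045],[-0.18,0.5125,0,0,0,-0.0045]])

```text
t: 5.1
tool_pos: [536.5, 329.9, 126.0]
tool_rot: [0.065, -3.139, 0.004]
wrist_force: [0.3, -0.6, 0.1]
width: 17.4
grasp_force: 39.9
```

Run:
```python
from h import *
from station import vision
go(537,332.5,127,.043)
s=vision.snapshot("side");t=vision.snapshot("top")
for c,q in(("side",s),("top",t)):
    P=cloud(q); m=cmask(q["frame"],"red")&(abs(P[...,0]-537)<90)&(abs(P[...,1]-332)<60)&(P[...,2]>85); Q=P[m]
    print(c,len(Q)); 
    if len(Q)>8: print(line(Q[:,:2]),Q.min(0),Q.max(0),Q[Q[:,0]<Q[:,0].mean()].mean(0),Q[Q[:,0]>Q[:,0].mean()].mean(0))
f=t["frame"][160:280,80:240]; g=s["frame"][70:205,190:370]
cv2.imwrite("pics/c3.png",np.hstack([cv2.resize(f,(400,300)),cv2.resize(g,(400,300))]))
```

```text
delta [-0.0014, 0.0063, -0.0026] [-0.0004, -0.0003, -0.0003] t 5.1 pos [536.5 329.9 126. ] F [ 0.3 -0.6  0.1] w 17.4 g 39.9
side 106
(array([536.020546  , 322.23536888]), np.float64(-0.002369756221589229), np.float64(104.23212237712615), np.float64(24.033763874051026)) [485.05867585 313.07093209  97.14631608] [589.25257427 337.25519404 117.88930395] [500.87548832 322.23198632 110.96132596] [570.54208671 322.32208206 108.02498013]
top 52
(array([535.95129197, 321.4274317 ]), np.float64(-0.0433743846301923), np.float64(103.20925006915373), np.float64(51.924818905355544)) [484.76930111 281.468948   102.43268174] [587.71443819 333.52605621 266.46824441] [492.02981295 323.48401597 115.84608707] [583.64321343 318.90656105 136.0204455 ]
```

View pics/c3.png

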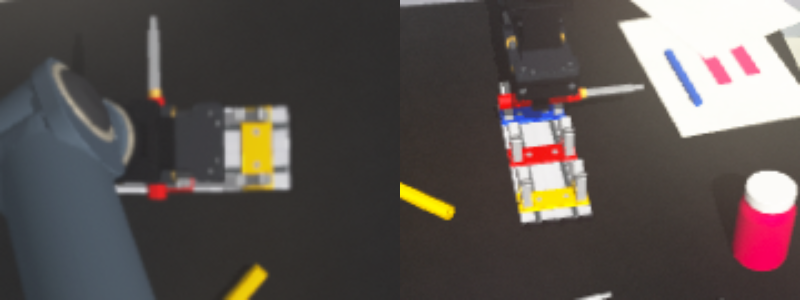

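arm_command(deltas=[[0,0,0.05,0,0,0],[0,0,0.1,0,0,0],[0,0,0.1,0,0,0],[0,0,0.1,0,0,0],[0,0,0.1,0,0,0],[0,0,0.1,0,0,0]])

```text
t: 5.8
tool_pos: [537.5, 332.9, 88.2]
tool_rot: [-0.068, 3.139, 0.002]
wrist_force: [-0.1, 0.1, -0.2]
width: 17.1
grasp_force: 39.9
```

Run:
```python
from h import *
from station import vision
go(537,332.5,55,.043)
q=vision.snapshot("side"); P=cloud(q)
m=cmask(q["frame"],"red")&(abs(P[...,0]-537)<90)&(abs(P[...,1]-332)<60)&(P[...,2]>48)&(P[...,2]<90); Q=P[m]
for A in (Q[Q[:,0]<520],Q[Q[:,0]>555]): print(len(A), A.mean(0), A.min(0),A.max(0))
g=q["frame"][90:180,200:320]; cv2.imwrite("pics/c4.png",cv2.resize(g,(600,450),interpolation=2))
```

```text
delta [0.0015, -0.0009, 0.0831] [0.0002, 0.0003, 0.0] t 5.8 pos [537.5 332.9  88.2] F [-0.1  0.1 -0.2] w 17.1 g 39.9
55 [499.52688891 324.59831877  73.55831869] [486.22442556 317.5009977   63.58645863] [519.53536267 339.53809776  80.34351493]
12 [572.34152302 326.60043087  67.77037664] [557.78402969 323.27555093  65.58482444] [590.01037933 328.83971474  70.8579017 ]
```

View pics/c4.png

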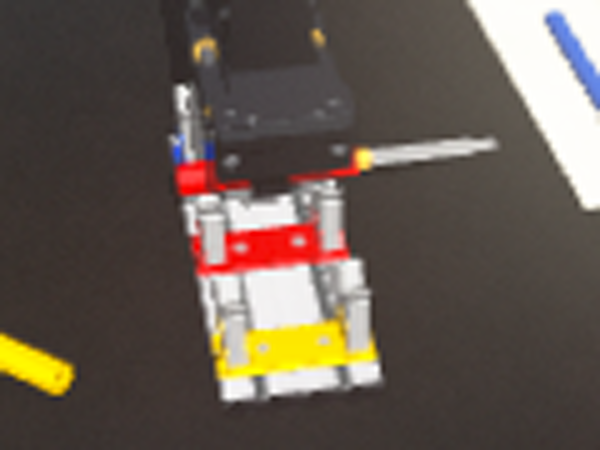

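arm_command(deltas=[[0,0,0.01,0,0,0],[0,0,0.02,0,0,0],[0,0,0.03,0,0,0],[0,0,0.03,0,0,0]])

```text
t: 6.25
tool_pos: [536.7, 333.7, 74.6]
tool_rot: [-0.069, 3.141, 0.002]
wrist_force: [0.1, 2.5, -0.5]
width: 17.5
grasp_force: 39.9
```

arm_command(deltas=[[0,0,0.01,0,0,0],[0,0,0.02,0,0,0],[0,0,0.02,0,0,0]])

```text
t: 6.55
tool_pos: [537.9, 333.3, 67.8]
tool_rot: [-0.068, 3.138, 0.003]
wrist_force: [0.4, 1.5, 4.0]
width: 17.6
grasp_force: 39.9
```

arm_command(deltas=[[0,0.002,0.01,0,0,0],[0,0.002,0.02,0,0,0],[0,0.002,0.03,0,0,0],[0,0.002,0.034,0,0,0],[0,0.002,0.034,0,0,0]])

```text
t: 7.05
tool_pos: [536.5, 333.3, 55.0]
tool_rot: [0.069, -3.14, 0.001]
wrist_force: [-4.7, -1.7, 15.9]
width: 17.3
grasp_force: 39.9
```

Run:
```python
from h import *
from station import vision
go(537,332.5,55,.043)
q=vision.snapshot("side"); P=cloud(q)
m=cmask(q["frame"],"red")&(abs(P[...,0]-537)<90)&(abs(P[...,1]-332)<60)&(P[...,2]>25)&(P[...,2]<90); Q=P[m]
for A in (Q[Q[:,0]<520],Q[Q[:,0]>555]): print(len(A), A.mean(0), A.min(0),A.max(0))
```

```text
delta [-0.0011, -0.0022, -0.0001] [-0.0001, -0.0001, 0.0001] t 7.05 pos [536.5 333.3  55. ] F [-4.7 -1.7 15.9] w 17.3 g 39.9
26 [492.66118369 325.39923051  40.18574588] [485.84289003 320.14383087  31.61398273] [514.90001006 334.31913209  48.54335942]
5 [570.20804211 327.00280467  33.45187015] [556.88826091 325.3930133   32.1385475 ] [587.06465081 327.78335354  34.67254351]
```

arm_command(deltas=[[0,0,0.005,0,0,0],[0,0,0.01,0,0,0],[0,0,0.01,0,0,0]])

```text
t: 7.4
tool_pos: [536.6, 333.4, 54.7]
tool_rot: [0.068, -3.14, 0.001]
wrist_force: [-10.6, -5.2, 38.6]
width: 17.1
grasp_force: 39.9
```

arm_command(deltas=[[0,0,0,0,0,0],[0,0,0,0,0,0],[0,0,0,0,0,0]])

```text
t: 7.7
tool_pos: [536.6, 333.3, 54.7]
tool_rot: [0.068, -3.14, 0.001]
wrist_force: [-10.6, -6.7, 38.5]
width: 17.1
grasp_force: 39.9
```

arm_command(deltas=[[0,0,-0.012,0,0,0],[0,0,-0.012,0,0,0]])

```text
t: 7.9
tool_pos: [536.4, 333.7, 54.9]
tool_rot: [0.069, -3.14, -0.001]
wrist_force: [-3.2, -0.4, 12.3]
width: 17.5
grasp_force: 39.9
```

arm_command(deltas=[[0,0,0,0,0,0],[0,0,0,0,0,0],[0,0,0,0,0,0],[0,0,0,0,0,0]], grip=-0.1)

```text
t: 8.3
tool_pos: [536.4, 332.8, 53.2]
tool_rot: [0.068, -3.139, 0.002]
wrist_force: [0.4, -0.0, 0.4]
width: 37.1
grasp_force: 0.0
```

arm_command(deltas=[[0,0,-0.05,0,0,0],[0,0,-0.15,0,0,0],[0,0,-0.25,0,0,0],[0,0,-0.25,0,0,0],[0,0,-0.25,0,0,0]])

```text
t: 8.8
tool_pos: [537.1, 333.5, 154.9]
tool_rot: [-0.068, 3.14, 0.001]
wrist_force: [0.0, -0.4, -0.5]
width: 39.2
grasp_force: 0.0
```

Run:
```python
from h import *
from station import vision
go(458,-136.5,110,-.165)
go(457,42,110,.204)
q=vision.snapshot("side"); P=cloud(q)
m=cmask(q["frame"],"red")&(abs(P[...,0]-537)<90)&(abs(P[...,1]-332)<60)&(P[...,2]>25)&(P[...,2]<90); Q=P[m]
for A in (Q[Q[:,0]<520],Q[Q[:,0]>555]): print(len(A), A.mean(0), A.min(0),A.max(0))
g=q["frame"][90:180,200:320]; cv2.imwrite("pics/c5.png",cv2.resize(g,(600,450),interpolation=2))
```

```text
delta [0.2488, -1.1653, 0.111] [0.0001, 0.0002, 0.0332] t 8.8 pos [537.1 333.5 154.9] F [ 0.  -0.4 -0.5] w 39.2 g 0.0
delta [0.2319, -0.7194, 0.1114] [0.0001, 0.0002, -0.0255] t 8.8 pos [537.1 333.5 154.9] F [ 0.  -0.4 -0.5] w 39.2 g 0.0
45 [501.36856435 326.21174327  40.60902241] [485.61149756 319.37222408  29.41396575] [519.77578933 336.49404719  47.84801224]
35 [569.47387552 329.90377705  41.44888313] [555.23621732 323.72697511  31.82590933] [588.25621028 339.59143406  49.46083601]
```

View pics/c5.png

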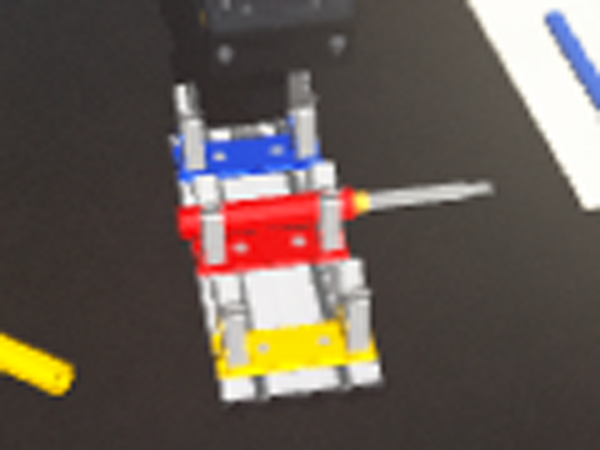

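The red file sits home between its clips. Next is the blue one.

arm_command(deltas=[[0.058,-0.12,0,0,0,-0.0255],[0.116,-0.24,0,0,0,-0.0255],[0.174,-0.36,0.03,0,0,-0.0255],[0.232,-0.48,0.06,0,0,-0.0255],[0.232,-0.6,0.09,0,0,-0.0255],[0.232,-0.68,0.111,0,0,-0.0255],[0.232,-0.72,0.111,0,0,-0.0255],[0.232,-0.72,0.111,0,0,-0.0255],[0.232,-0.72,0.111,0,0,-0.0255],[0.232,-0.72,0.111,0,0,-0.0255]])

```text
t: 9.85
tool_pos: [456.5, 43.3, 109.4]
tool_rot: [0.323, -3.124, -0.001]
wrist_force: [0.6, 0.2, -0.0]
width: 39.1
grasp_force: 0.0
```

```bash
python3 -c "
from h import *
go(457,42,27,.204)"
```

```text
delta [-0.0007, -0.0035, 0.206] [0.0001, -0.0001, 0.0004] t 9.85 pos [456.5  43.3 109.4] F [ 0.6  0.2 -0. ] w 39.1 g 0.0
```

arm_command(deltas=[[0,-0.002,0.08,0,0,0],[0,-0.002,0.16,0,0,0],[0,-0.002,0.2,0,0,0],[0,-0.002,0.206,0,0,0],[0,-0.002,0.206,0,0,0],[0,-0.002,0.206,0,0,0]])

```text
t: 10.45
tool_pos: [457.6, 41.7, 28.2]
tool_rot: [-0.321, 3.123, 0.001]
wrist_force: [0.7, 0.3, 0.1]
width: 39.7
grasp_force: 0.0
```

arm_command(deltas=[[0,0,0,0,0,0],[0,0,0,0,0,0],[0,0,0,0,0,0],[0,0,0,0,0,0],[0,0,0,0,0,0],[0,0,0,0,0,0]], grip=-1, grip_force=40)

```text
t: 11.05
tool_pos: [457.0, 41.0, 27.8]
tool_rot: [-0.319, 3.125, 0.0]
wrist_force: [-1.1, 0.7, 5.6]
width: 17.4
grasp_force: 39.9
```

arm_command(deltas=[[0,0,-0.06,0,0,0],[0,0,-0.12,0,0,0],[0,0,-0.24,0,0,0],[0,0,-0.3,0,0,0],[0,0,-0.3,0,0,0],[0,0,-0.3,0,0,0]])

```text
t: 11.65
tool_pos: [456.5, 40.7, 147.2]
tool_rot: [-0.319, 3.125, 0.0]
wrist_force: [-0.5, -0.2, -1.2]
width: 17.4
grasp_force: 39.9
```

Run:
```python
from h import *
from station import vision
go(532.5,423,147,.043)
q=vision.snapshot("side"); P=cloud(q)
m=cmask(q["frame"],"blue")&(abs(P[...,0]-457)<90)&(abs(P[...,1]-42)<60)&(P[...,2]>95)&(P[...,2]<190); Q=P[m]
print(len(Q),line(Q[:,:2]))
```

```text
delta [-0.3794, 0.8975, 0.0006] [0.0, 0.0, 0.0256] t 11.65 pos [456.5  40.7 147.2] F [-0.5 -0.2 -1.2] w 17.4 g 39.9
93 (array([421.20037098,  28.20415578]), np.float64(0.2347248198458566), np.float64(27.173450160599202), np.float64(16.32310429955202))
```

arm_command(deltas=[[-0.05,0.115,0,0,0,0.01],[-0.1,0.23,0,0,0,0.02],[-0.15,0.345,0,0,0,0.0256],[-0.2,0.46,0,0,0,0.0256],[-0.25,0.575,0,0,0,0.0256],[-0.3,0.69,0,0,0,0.0256],[-0.35,0.805,0,0,0,0.0256],[-0.37,0.87,0,0,0,0.0256],[-0.379,0.897,0,0,0,0.0256],[-0.379,0.897,0,0,0,0.0256],[-0.379,0.897,0,0,0,0.0256],[-0.379,0.897,0,0,0,0.0256]])

```text
t: 12.9
tool_pos: [533.2, 420.1, 146.9]
tool_rot: [0.063, -3.14, 0.003]
wrist_force: [0.3, 0.5, -0.1]
width: 17.5
grasp_force: 39.9
```

```bash
python3 -c "
from h import *
go(532.5,423.3,82,.043)"
```

```text
delta [0.0014, 0.0083, 0.1623] [-0.0003, -0.0001, -0.0005] t 12.9 pos [533.2 420.1 146.9] F [ 0.3  0.5 -0.1] w 17.5 g 39.9
```

arm_command(deltas=[[0,0.002,0.06,0,0,0],[0,0.002,0.12,0,0,0],[0,0.002,0.145,0,0,0],[0,0.002,0.145,0,0,0],[0,0.002,0.145,0,0,0],[0,0.002,0.145,0,0,0]])

```text
t: 13.5
tool_pos: [533.5, 424.1, 90.9]
tool_rot: [-0.067, 3.139, 0.003]
wrist_force: [0.2, 0.4, 0.7]
width: 17.2
grasp_force: 39.9
```

Run:
```python
from h import *
go(532.5,423.3,82,.043)
from station import vision
go(532.5,423.3,82,.043)
q=vision.snapshot("side");go(532.5,423.3,82,.043)
g=q["frame"][80:170,200:320]; cv2.imwrite("pics/c6.png",cv2.resize(g,(600,450),interpolation=2))
```

```text
delta [0.0026, -0.0019, 0.0223] [0.0003, 0.0003, -0.0001] t 13.5 pos [533.5 424.1  90.9] F [0.2 0.4 0.7] w 17.2 g 39.9
delta [0.0026, -0.0019, 0.0223] [0.0003, 0.0003, -0.0001] t 13.5 pos [533.5 424.1  90.9] F [0.2 0.4 0.7] w 17.2 g 39.9
delta [0.0023, -0.0021, 0.0222] [0.0003, 0.0003, -0.0001] t 13.55 pos [533.4 424.2  90.9] F [-0.4  0.8 -0.6] w 17.5 g 39.9
```

View pics/c6.png

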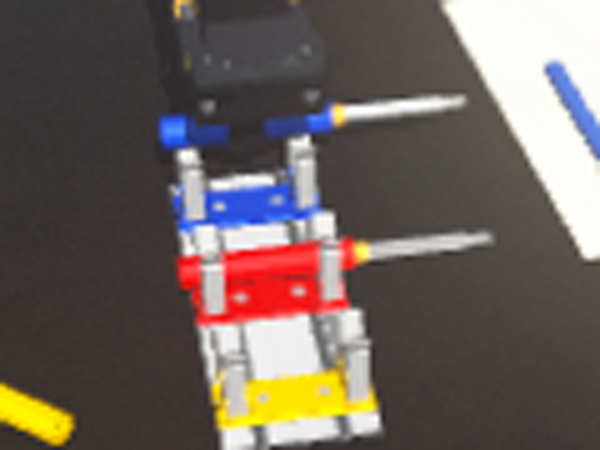

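Blue hangs level above its holder, as red did at this stage. I'll press in steps and watch the force.

arm_command(deltas=[[0,0,0.02,0,0,0],[0,0,0.035,0,0,0],[0,0,0.045,0,0,0],[0,0,0.045,0,0,0]])

```text
t: 13.95
tool_pos: [532.9, 424.2, 71.6]
tool_rot: [-0.067, 3.14, 0.001]
wrist_force: [0.4, -0.3, 1.2]
width: 17.4
grasp_force: 39.9
```

arm_command(deltas=[[0,0,0.01,0,0,0],[0,0,0.02,0,0,0],[0,0,0.02,0,0,0]])

```text
t: 14.25
tool_pos: [533.4, 423.9, 63.5]
tool_rot: [-0.067, 3.139, 0.001]
wrist_force: [1.9, 0.6, 1.2]
width: 17.2
grasp_force: 39.9
```

arm_command(deltas=[[0,0,0.01,0,0,0],[0,0,0.02,0,0,0],[0,0,0.025,0,0,0],[0,0,0.025,0,0,0]])

```text
t: 14.65
tool_pos: [532.5, 423.8, 55.7]
tool_rot: [0.068, -3.14, 0.001]
wrist_force: [-4.7, -3.5, 16.9]
width: 17.7
grasp_force: 39.9
```

arm_command(deltas=[[0,0,0.005,0,0,0],[0,0,0.01,0,0,0],[0,0,0.01,0,0,0]])

```text
t: 14.95
tool_pos: [532.5, 423.8, 55.5]
tool_rot: [0.067, -3.141, 0.001]
wrist_force: [-10.1, -8.0, 36.5]
width: 17.6
grasp_force: 39.9
```

arm_command(deltas=[[0,0,-0.012,0,0,0],[0,0,-0.012,0,0,0]])

```text
t: 15.15
tool_pos: [532.5, 424.1, 55.8]
tool_rot: [-0.068, 3.14, 0.001]
wrist_force: [-2.6, -2.6, 13.0]
width: 17.3
grasp_force: 39.9
```

arm_command(deltas=[[0,0,0,0,0,0],[0,0,0,0,0,0],[0,0,0,0,0,0],[0,0,0,0,0,0]], grip=-0.1)

```text
t: 15.55
tool_pos: [532.1, 423.4, 53.1]
tool_rot: [0.068, -3.139, 0.002]
wrist_force: [0.0, 0.4, -0.9]
width: 37.2
grasp_force: 0.0
```

arm_command(deltas=[[0,0,-0.05,0,0,0],[0,0,-0.15,0,0,0],[0,0,-0.25,0,0,0],[0,0,-0.25,0,0,0],[0,0,-0.25,0,0,0]])

```text
t: 16.05
tool_pos: [532.9, 423.9, 155.0]
tool_rot: [-0.067, 3.14, 0.002]
wrist_force: [-1.3, -0.4, -0.3]
width: 39.0
grasp_force: 0.0
```

Run:
```python
from h import *
from station import vision
go(495,140,130,-.165)
go(458,-136.5,130,-.165)
s=vision.snapshot("top");P=cloud(s);k="yellow"
m=cmask(s["frame"],k)&(np.hypot(P[...,0]-459,P[...,1]+136)<70)&(P[...,2]>3)
Q=P[m]; zt=np.percentile(Q[:,2],95); print(line(Q[Q[:,2]>zt-5][:,:2]))
for c in("top","side"):
  if c=="side": vision.snapshot(c)
  print(c,[(np.round(d["point"],1).tolist(),round(d["conf"],2)) for d in vision.spot_point(c,"handle_yellow")])
```

```text
delta [0.1252, -0.7052, 0.0615] [0.0002, 0.0002, 0.0331] t 16.05 pos [532.9 423.9 155. ] F [-1.3 -0.4 -0.3] w 39.0 g 0.0
delta [0.2473, -1.3918, 0.0606] [0.0002, 0.0002, 0.0331] t 16.05 pos [532.9 423.9 155. ] F [-1.3 -0.4 -0.3] w 39.0 g 0.0
(array([ 459.0865001 , -136.16911279]), np.float64(-0.14968501180017504), np.float64(104.54872610448263), np.float64(16.575248794887976))
top [([372.0, 267.1, 10.2], 0.72), ([457.4, -135.9, 7.4], 0.61)]
side [([462.8, -133.3, 9.5], 0.81), ([368.5, 273.3, 12.1], 0.6)]
```

arm_command(deltas=[[0.021,-0.12,0.0,0,0,0.01],[0.042,-0.24,0.0,0,0,0.02],[0.063,-0.36,0,0,0,0.033],[0.084,-0.48,0.0,0,0,0.033],[0.105,-0.6,0.03,0,0,0.033],[0.125,-0.705,0.06,0,0,0.033]])

```text
t: 16.85
tool_pos: [493.9, 137.2, 129.3]
tool_rot: [-0.259, -3.13, 0.001]
wrist_force: [1.5, -0.5, -0.1]
width: 39.1
grasp_force: 0.0
```

```bash
python3 -c "
from h import *
go(459,-136,110,-.165)"
```

```text
delta [-0.0263, -0.6879, 0.0489] [-0.0001, -0.0001, -0.0001] t 16.85 pos [493.9 137.2 129.3] F [ 1.5 -0.5 -0.1] w 39.1 g 0.0
```

arm_command(deltas=[[-0.005,-0.12,0,0,0,0],[-0.01,-0.24,0,0,0,0],[-0.015,-0.36,0,0,0,0],[-0.02,-0.48,0.02,0,0,0],[-0.024,-0.6,0.04,0,0,0],[-0.026,-0.67,0.049,0,0,0],[-0.026,-0.69,0.049,0,0,0],[-0.026,-0.69,0.049,0,0,0],[-0.026,-0.69,0.049,0,0,0],[-0.026,-0.69,0.049,0,0,0]])

```text
t: 17.85
tool_pos: [460.3, -132.2, 110.5]
tool_rot: [-0.253, -3.131, -0.001]
wrist_force: [0.8, 1.0, -1.0]
width: 39.4
grasp_force: 0.0
```

```bash
python3 -c "
from h import *
go(459,-136,27.5,-.163)"
```

```text
delta [0.0016, -0.01, 0.2075] [0.0001, -0.0, 0.0003] t 17.85 pos [ 460.3 -132.2  110.5] F [ 0.8  1.  -1. ] w 39.4 g 0.0
```

arm_command(deltas=[[0,-0.006,0.06,0,0,0],[0.001,-0.006,0.12,0,0,0],[0.001,-0.006,0.12,0,0,0],[0.001,-0.006,0.12,0,0,0],[0.001,-0.006,0.12,0,0,0]])

```text
t: 18.35
tool_pos: [460.0, -136.0, 63.6]
tool_rot: [0.256, 3.129, 0.0]
wrist_force: [0.7, 0.5, -0.6]
width: 39.6
grasp_force: 0.0
```

Run:
```python
from h import *
go(459,-136,27.5,-.163)
from station import vision
g=vision.snapshot("side")["frame"][190:340,190:340];cv2.imwrite("pics/c7.png",cv2.resize(g,(600,600),interpolation=2))
```

```text
delta [0.0027, -0.0004, 0.0902] [0.0, 0.0003, -0.0001] t 18.35 pos [ 460.  -136.    63.6] F [ 0.7  0.5 -0.6] w 39.6 g 0.0
```

View pics/c7.png

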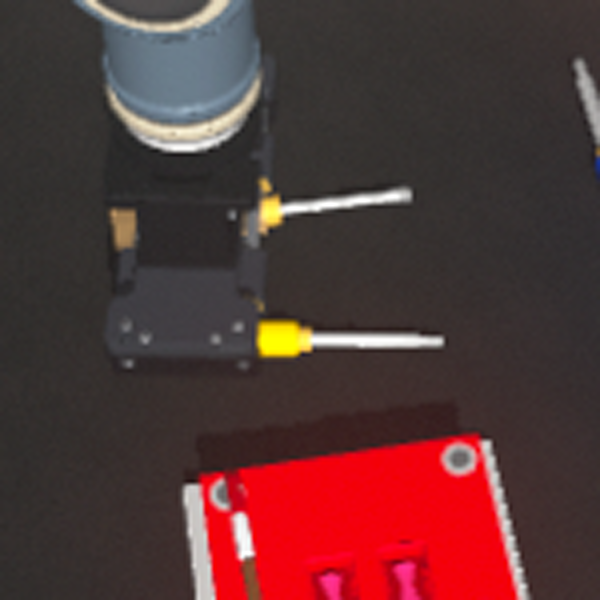

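Gripper centred over the yellow handle and well clear of the mould, whose near edge is at (330,460).

arm_command(deltas=[[0.001,0,0.06,0,0,0],[0.001,0,0.088,0,0,0],[0.001,0,0.088,0,0,0],[0.001,0,0.088,0,0,0]])

```text
t: 18.8
tool_pos: [458.9, -136.4, 27.7]
tool_rot: [0.258, 3.131, 0.0]
wrist_force: [0.5, -0.0, -0.3]
width: 39.4
grasp_force: 0.0
```

arm_command(deltas=[[0,0,0,0,0,0],[0,0,0,0,0,0],[0,0,0,0,0,0],[0,0,0,0,0,0],[0,0,0,0,0,0],[0,0,0,0,0,0]], grip=-1, grip_force=40)

```text
t: 19.4
tool_pos: [458.9, -136.4, 27.7]
tool_rot: [0.258, 3.131, 0.0]
wrist_force: [-1.0, 0.1, 3.5]
width: 17.3
grasp_force: 40.0
```

arm_command(deltas=[[0,0,-0.06,0,0,0],[0,0,-0.12,0,0,0],[0,0,-0.24,0,0,0],[0,0,-0.3,0,0,0],[0,0,-0.3,0,0,0],[0,0,-0.3,0,0,0]])

```text
t: 20.0
tool_pos: [458.4, -136.3, 147.2]
tool_rot: [0.258, 3.131, 0.0]
wrist_force: [-0.6, 0.0, -0.6]
width: 17.1
grasp_force: 40.0
```

Run:
```python
from h import *
go(541,243.3,147,.043)
```

```text
delta [-0.0484, 0.97, 0.0007] [0.0, 0.0, -0.033] t 20.0 pos [ 458.4 -136.3  147.2] F [-0.6  0.  -0.6] w 17.1 g 40.0
```

arm_command(deltas=[[-0.006,0.11,0,0,0,-0.01],[-0.012,0.22,0,0,0,-0.02],[-0.018,0.33,0,0,0,-0.033],[-0.024,0.44,0,0,0,-0.033],[-0.03,0.55,0,0,0,-0.033],[-0.036,0.66,0,0,0,-0.033],[-0.042,0.77,0,0,0,-0.033],[-0.048,0.88,0,0,0,-0.033],[-0.048,0.95,0,0,0,-0.033],[-0.048,0.97,0,0,0,-0.033],[-0.048,0.97,0,0,0,-0.033],[-0.048,0.97,0,0,0,-0.033]])

```text
t: 21.2
tool_pos: [540.5, 241.0, 146.0]
tool_rot: [0.065, -3.138, 0.004]
wrist_force: [-1.0, 0.8, 0.2]
width: 17.3
grasp_force: 40.0
```

arm_command(deltas=[[0,0,0.06,0,0,0],[0,0,0.12,0,0,0],[0,0,0.145,0,0,0],[0,0,0.145,0,0,0],[0,0,0.145,0,0,0],[0,0,0.145,0,0,0]])

```text
t: 21.8
tool_pos: [541.9, 243.2, 90.6]
tool_rot: [-0.066, 3.139, 0.001]
wrist_force: [0.3, 0.1, -0.3]
width: 17.6
grasp_force: 40.0
```

Run:
```python
from h import *
from station import vision
q=vision.snapshot("side");go(541,243.3,72,.043)
g=q["frame"][80:180,200:320]; cv2.imwrite("pics/c8.png",cv2.resize(g,(600,500),interpolation=2))
```

```text
delta [0.0023, -0.0001, 0.0465] [0.0001, 0.0003, -0.0001] t 21.85 pos [541.9 243.4  90.6] F [-0.1  0.4  0.3] w 17.3 g 40.0
```

View pics/c8.png

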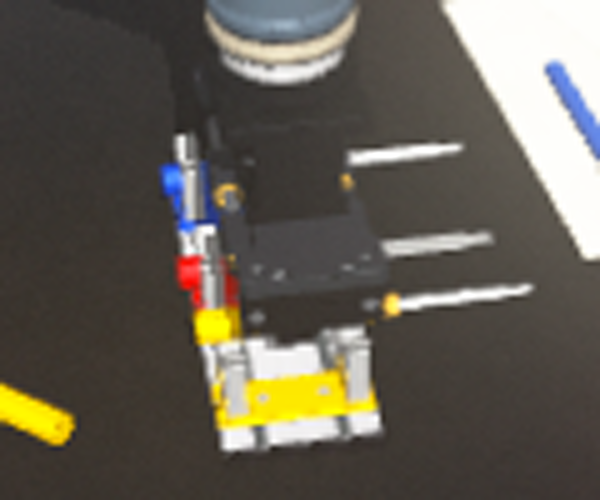

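Yellow is aligned over its holder, with blue and red seated behind. Next I'll press it in.

arm_command(deltas=[[0,0,0.02,0,0,0],[0,0,0.035,0,0,0],[0,0,0.045,0,0,0],[0,0,0.045,0,0,0]])

```text
t: 22.25
tool_pos: [541.5, 243.9, 71.4]
tool_rot: [-0.068, 3.14, 0.001]
wrist_force: [0.5, 0.4, 2.2]
width: 17.4
grasp_force: 40.0
```

arm_command(deltas=[[0,0,0.01,0,0,0],[0,0,0.02,0,0,0],[0,0,0.02,0,0,0]])

```text
t: 22.55
tool_pos: [541.9, 243.7, 63.4]
tool_rot: [-0.068, 3.139, 0.002]
wrist_force: [1.6, 1.6, 0.5]
width: 17.7
grasp_force: 40.0
```

arm_command(deltas=[[0,0,0.01,0,0,0],[0,0,0.02,0,0,0],[0,0,0.025,0,0,0],[0,0,0.025,0,0,0]])

```text
t: 22.95
tool_pos: [540.9, 243.5, 55.6]
tool_rot: [0.068, -3.14, 0.0]
wrist_force: [-4.4, -0.9, 20.7]
width: 17.5
grasp_force: 40.0
```

arm_command(deltas=[[0,0,0.005,0,0,0],[0,0,0.009,0,0,0],[0,0,0.009,0,0,0]])

```text
t: 23.25
tool_pos: [540.9, 243.5, 55.4]
tool_rot: [0.067, -3.14, 0.0]
wrist_force: [-12.2, -5.3, 44.0]
width: 17.4
grasp_force: 40.0
```

arm_command(deltas=[[0,0,-0.012,0,0,0],[0,0,-0.012,0,0,0]])

```text
t: 23.45
tool_pos: [540.8, 243.7, 55.6]
tool_rot: [0.068, -3.141, -0.001]
wrist_force: [-3.5, 0.2, 13.7]
width: 17.6
grasp_force: 40.0
```

arm_command(deltas=[[0,0,0,0,0,0],[0,0,0,0,0,0],[0,0,0,0,0,0],[0,0,0,0,0,0]], grip=-0.1)

```text
t: 23.85
tool_pos: [540.7, 242.7, 53.7]
tool_rot: [0.067, -3.139, 0.001]
wrist_force: [1.0, -0.3, 0.5]
width: 37.0
grasp_force: 0.0
```

arm_command(deltas=[[0,0,-0.05,0,0,0],[0,0,-0.15,0,0,0],[0,0,-0.25,0,0,0],[0,0,-0.35,0,0,0],[0.1,0,-0.45,0,0,0],[0.1,0,-0.5,0,0,0],[0.1,0,-0.5,0,0,0],[0.1,-0.3,-0.5,0,0,0],[0.1,-0.5,-0.5,0,0,0],[0.1,-0.5,-0.5,0,0,0],[0.1,-0.5,-0.5,0,0,0],[0.1,-0.5,-0.5,0,0,0]])

```text
t: 25.05
tool_pos: [509.5, 32.8, 253.2]
tool_rot: [0.047, -3.139, 0.007]
wrist_force: [-0.4, 0.0, -0.5]
width: 39.4
grasp_force: 0.0
```

Run:
```python
from h import *
from station import vision
go(541,243,72,.043)
for c in("side","top"):
  q=vision.snapshot(c); P=cloud(q)
  for k,(x,y) in {"red":(537,332),"yellow":(541,243),"blue":(532,423)}.items():
    m=cmask(q["frame"],k)&(abs(P[...,0]-x)<75)&(abs(P[...,1]-y)<28)&(P[...,2]>33)&(P[...,2]<90); Q=P[m]
    for A in (Q[Q[:,0]<x-20],Q[Q[:,0]>x+20]):
      if len(A): print(c,k,len(A), A.mean(0).round(1),np.percentile(A[:,2],95).round(1))
  if c=="side": a=cv2.resize(q["frame"][80:180,200:320],(480,400),interpolation=2)
  else: b=cv2.resize(q["frame"][180:260,80:160],(320,400)[::1],interpolation=2)
cv2.imwrite("pics/c9.png",np.hstack([a,b]))
```

```text
delta [-0.0953, 0.5248, 0.4506] [-0.0007, -0.0004, -0.0021] t 25.05 pos [509.5  32.8 253.2] F [-0.4  0.  -0.5] w 39.4 g 0.0
side yellow 5 [496.3 232.2  36.1] 38.1
side yellow 12 [586.8 239.5  36.8] 41.5
top red 61 [501.5 330.2  44.1] 49.0
top red 57 [570.9 332.6  44.6] 49.3
top yellow 68 [503.6 239.3  45.1] 49.9
top yellow 70 [576.2 242.8  44.3] 49.2
top blue 50 [496.  419.5  44.3] 49.9
top blue 49 [566.6 423.1  44.2] 49.3
```

View pics/c9.png

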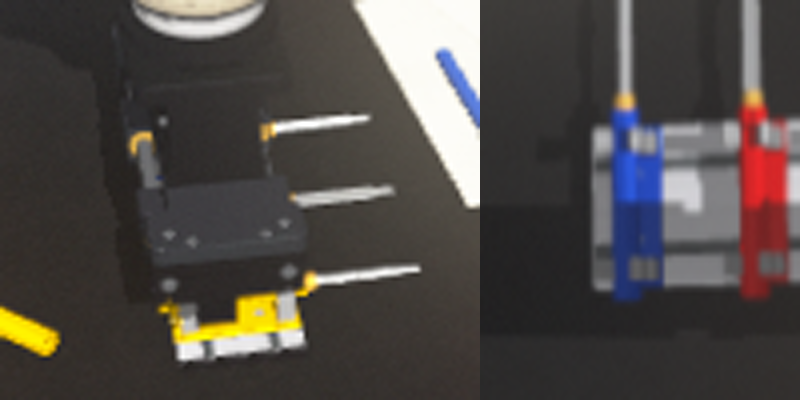

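All three handles are at equal height at both ends (about 49 mm in the top view, which reads about 3 mm high; 46 mm is home). The arm is clear.

arm_command(deltas=[[0,0,0,0,0,0],[0,0,0,0,0,0],[0,0,0,0,0,0]])

```text
t: 25.45
tool_pos: [509.7, 43.1, 254.2]
tool_rot: [0.071, -3.14, -0.0]
wrist_force: [0.4, -0.1, -0.8]
width: 39.2
grasp_force: 0.0
```

```bash
python3 -c "
from station import arm
print(arm.hand_in())"
```

```text
the job is handed in; nothing more can be done
None
```

The red, blue and yellow files are each pressed home in the holder of their own colour; the job was handed in after about 25 s with the arm clear, and I moved nothing else (hand-in gave no verdict).

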